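Clear the copy board and hold the colour reader on the marked patch

TASK

Clear the sloping copy board for a colour check: stand the spice jar upright in the free part of the wooden crate with the other jars, and lay the orange highlighter flat in the free part of the blue tray with the other pens. Then take the colour reader from its stand and press its red sprung nose lightly and gently onto the blue patch, inside the black ring, with the reader square to the sloping board and the nose pushed about half way in, never to its stop. Finish while still holding the reader there like that, and leave everything else on the table where it is.

Things in the scene. Friction and masses are not known exactly. Their poses are not given: they have to be found in the camera images.
- board: White copy board, 240 mm up the slope by 300 mm wide, 12 mm thick, fixed on feet, sloping at 15 degrees, low edge towards the robot. Origin at the middle of the top face, 55 mm above the table; x up the slope, y across it to the left, z square to the face, out of it (leaning towards the robot). A row of five small rectangular colour chips along its low edge is not the marked patch.
- spot (a point): The marked patch: bright blue disc, 30 mm across, in a black ring of 40 mm outer diameter, flat (under 1 mm) on the lower half of the board. The point is the centre of the disc on the board's face; z is square to the board, pointing out of it.
- spice_jar: The amber spice jar itself (see its middle point); origin at the centre of its underside, z up its axis.
- jar_mid (a point): Amber spice jar with yellow label and green lid, 70 mm tall, 40 mm in diameter (lid 37 mm), 90 g nominal, standing square on the upper half of the sloping board. The point is the middle of the jar, 35 mm above its underside; z is along its axis towards the lid.
- highlighter: The highlighter itself (see its middle point); origin at the centre of its underside, z out of its upper face.
- pen_mid (a point): Flat highlighter, orange barrel and black cap, 107 mm long (along its y), 22 to 24 mm wide (x), 18 to 19 mm thick (z), 30 g nominal, lying flat on the upper half of the board. The point is its middle, 9 mm above its underside; z points out of its upper face.
- crate_free (a point): Middle of the free floor in the wooden crate, 5 mm above the table. Crate: fixed, 170 (x) by 160 (y) by 45 mm high, walls 6 mm. Three 70 mm tall jars, fixed, stand in a row along its +x end. The free floor reaches 55 mm to either side of this point in x and 74 mm in y. Axes are the crate's, z up.
- tray_free (a point): Middle of the free floor in the blue plastic tray, 5 mm above the table. Tray: fixed, 170 (x) by 160 (y) by 45 mm high, walls 4 mm. Two highlighters (yellow, red), fixed, lie along y at its +x end, tops 25 mm over the table. The free floor reaches 50 mm to either side of this point in x and 76 mm in y. Axes are the tray's, z up.
- stand: Grey desk stand, fixed block 90 x 90 x 55 mm with a 31 mm square hole through it, in which the reader's neck hangs. Origin at the centre of its underside, z up.
- reader: The colour reader: white body, below it a 42 mm round black flange (8 mm thick) that rests on the stand's top, a 24 mm neck 25 mm long, then the red nose. Origin on its axis at the nose's tip when fully out, z along the axis away from the nose.
- reader_mid (a point): Grip centre of the colour reader: white upright body 34 (x) by 30 (y) mm, 77 mm long. The point is on the axis, 95 mm from the tip of the nose when fully out, 38 mm below the body's top, 42 mm above the flange, 105 mm above the table in the stand. z is along the axis, away from the nose. 190 g. Lift it straight up 60 mm to clear the stand.
- nose_tip (a point): Tip of the red nose, a round pin 14 mm in diameter at the lower end of the reader, on its axis; z points into the reader.
- nose (a joint): How far the nose is pushed into the reader, m: 0 is out, 0.012 is the stop; half way is 0.006. A spring of 500 N/m with 0.5 N preload: about 3.5 N half way in.
- water_bottle: Bystander: clear water bottle, 200 mm tall, 64 mm in diameter; origin under its centre. Leave alone.
- tape_roll: Bystander: roll of brown tape lying flat, 100 mm outer diameter, 24 mm high; origin under its centre. Leave alone.
- foam_plate: Bystander: white plate, 170 mm in diameter, 22 mm high; origin under its centre. Leave alone.
- shelf_jar0: Bystander: larger spice jar (yellow), 110 mm tall, 52 mm in diameter, behind the board; origin under its centre. Leave alone.
- shelf_jar1: Bystander: larger spice jar (amber), 110 mm tall, 52 mm in diameter, behind the board; origin under its centre. Leave alone.
- shelf_jar2: Bystander: larger spice jar (brown), 110 mm tall, 52 mm in diameter, behind the board; origin under its centre. Leave alone.

How it is judged (in metres and radians):
On the way, in this order (a step that is already met when the one before it is completed fails the run):
1. the jar stands in the crate and the highlighter lies in the tray, both let go (x of jar_mid in the frame of crate_free between -0.052 and 0.045 m and y of jar_mid in the frame of crate_free between -0.072 and 0.072 m and z of jar_mid in the frame of crate_free between 0.028 and 0.042 m and angle between jar_mid's own z axis and vertical below 0.2 rad and x of pen_mid in the frame of tray_free between -0.05 and 0.05 m and y of pen_mid in the frame of tray_free between -0.074 and 0.074 m and z of pen_mid in the frame of tray_free between 0 and 0.018 m and contact force between the fingers and spice_jar below 0.05 N and contact force between the fingers and highlighter below 0.05 N and linear speed of each of spice_jar, highlighter below 0.03 m/s), for 0.2 s.
2. the reader is held square on the marked patch with the nose lightly pressed (distance between nose_tip and spot below 0.008 m and angle between the z axis of reader_mid and the z axis of spot, either way round below 0.14 rad and contact force between reader and board between 1.2 and 7 N and value of joint nose between 0.002 and 0.0105 m and contact force between the fingers and reader above 2 N), for 0.4 s.
At the end, for the whole second after the job is handed in: Jar upright (0.2 rad) in the crate, highlighter flat in the tray, both let go and at rest; gripper holds the reader, nose tip within 8 mm of the patch's centre, axis within 0.14 rad of square to the board, nose in by 2 to 10.5 mm, pressing with 1.2 to 7 N (all of step 1 and all of step 2); the arm keeps its last pose, push and grip.
It fails at once if the reader is pressed hard on the board (over 15 N) (contact force between reader and board above 15 N).
It fails at once if the nose is driven to its stop (value of joint nose above 0.0118 m).
It fails at once if a bystander is moved by more than 25 mm (distance of any of water_bottle, tape_roll, foam_plate, shelf_jar0, shelf_jar1, shelf_jar2 from where it was at the start of the episode above 0.025 m).
It also fails if it takes over 72 s, if anything falls off the work surface, if the arm or the gripper's body presses on something with over 40 N, if the wrist force passes 120 N, or if a joint passes its speed limit or range.

ROBOT

A 6-joint arm with a two-finger parallel gripper is mounted at the origin on the work surface. World frame = base frame: x ahead of the robot, y to its left, z up, the work surface at z = 0. Lengths are in mm, angles in rad, forces in N, time in s.
With the tool pointing down it reaches from about 350 to 775 mm from the base axis. Payload 7.3 kg.
Tool frame: the origin (TCP) lies at the very end of the fingers, on their centre line; the grasp point (between the pads) lies arm.pinch_z behind it (arm.pinch_z is the distance from the TCP to the grasp point, in mm); z points along the fingers, y is the line along which they close (so a half turn about z gives the same grasp; the last joint's range is limited). The gripper opens to 92 mm and grips with 3 to 60 N. Pads are 19 mm wide; open, the fingers measure 130 mm over their backs; the gripper's body (75 mm by 190 mm) begins 47 mm behind the grasp point.
Start: joints at [-1.394, 0.342, 1.524, -0, 1.275, -0.146], TCP at [166.565, -497.897, 226.741] pointing down, gripper open.
Joint ranges: [-2.53, 2.53], [-0.77, 2.02], [0.04, 2.7], [-1, 4.14], [0.28, 2.66], [-3.11, 3.11]. Speed limits (rad/s): [2.57, 2.57, 3.14, 3.14, 3.14, 3.14].

INTERFACE

Orientations are given as a rotation vector (axis times angle).
In Python, from rig import arm gives the robot as it stands. Calls block until the motion is done:
- arm.move_ptp(position, orientation): joint-space move of the TCP to a pose.
- arm.line_to(position, velocity=150, orientation=None, contact_N=None): straight line of the TCP; orientation=None keeps the orientation; velocity is the mean speed in mm/s. With contact_N (N) it stops when the force on the tool has changed by that much, and returns True; else False.
- arm.movej(angles): joint-space move.
- arm.let_go() and arm.close_gripper(f_grip=None): open the fingers fully, or close them until they stop; f_grip is the grip in N (None keeps the last).
- arm.hold(seconds).
- arm.solve_ik(position, orientation): joint angles nearest the present ones, or None.
- arm.read_state(): the state.
- arm.get_image(name): name is "scene" or "top"; returns a dict with "pixels" (420x560x3 uint8, blue, green, red), "fov_y" (degrees; the focal length in pixels is half the picture's height over the tangent of half this angle, whatever the lens; pixels are square), "cx", "cy" (the principal point, pixels), "xyz" and "orientation" of the camera in the world. Camera axes: x right, y down, z forward; pixel columns grow to the right and rows downward; lengths in mm; the calibration is good to about 2 mm. A picture is of the moment at which its call begins. There is no depth.
A pose or a line that the arm cannot do raises arm.PlanningError and nothing moves.
- arm.sign_off(): hands the job in; it is judged then, once.
The state is a dict: "time_s": time; "joint_positions": joint angles; "qvel": joint speeds; "tau": joint torques, N m; "eef_pos": TCP position; "ee_rot": TCP orientation; "wrist_force": force on the tool from outside, world axes, zero at the start; "wrist_torque": the same for the moment, N m; "finger_gap": finger opening in mm; "grasp_force": force on a finger pad.
Only numpy, scipy, OpenCV 4.12 (cv2) and the standard library are available. Lean on these libraries where they do the work, as an engineer would, in place of code of your own. Each camera call takes 0.05 s, during which the arm holds its last target. There are 200 camera calls.

## Working session

There is one attempt and no reset: what is moved stays moved. The work goes in short steps, each a Python script; the robot and the scene stay as the last script left them, time stands still between calls to the robot, and variables do not carry over. Pictures are saved under pics/ and viewed, at most 10 in all, crops included, and the job is handed in when it is done.

```bash
mkdir -p pics; ls
python3 - <<'E'
from rig import arm
import cv2
for n in("scene","top"):
    i=arm.get_image(n); cv2.imwrite(f"pics/{n}0.png",i["pixels"]); print({k:v for k,v in i.items() if k!="pixels"})
print(arm.pinch_z,arm.read_state())
E
```

```text
pics
{'fov_y': 52.38267276633857, 'cx': 280.93587197417486, 'cy': 208.6634993862073, 'xyz': array([1108.70220184, -120.30545523, 1022.18201244]), 'orientation': array([-2.16316719, -1.57192821,  0.45623606])}
{'fov_y': 50.74133772290657, 'cx': 270.6923725799996, 'cy': 213.06280111919085, 'xyz': array([ 497.89251796,   21.81968427, 1135.72365988]), 'orientation': array([-2.20088914,  2.16562322, -0.08253029])}
18.8 {'time_s': 0.1, 'joint_positions': array([-1.39398681e+00,  3.42654324e-01,  1.52490339e+00,  2.33179479e-05,
        1.27538813e+00, -1.46004562e-01]), 'qvel': array([-2.12236263e-03, -7.55536257e-04, -2.58131066e-03, -1.54536799e-04,
        1.08960698e-03,  2.82036695e-06]), 'tau': array([ 1.73006312e-03, -4.32003951e+01, -2.44695979e+01,  7.19945692e-02,
        5.25556575e-02, -4.63798779e-05]), 'eef_pos': array([ 166.51256113, -497.52486065,  226.12011124]), 'ee_rot': array([-3.09942460e+00, -5.04648256e-01, -2.29080208e-06]), 'wrist_force': array([-0.94192262,  0.20398407,  0.42418557]), 'wrist_torque': array([-0.02132567,  0.04012572,  0.00781981]), 'grasp_force': 0.0, 'finger_gap': 91.94560029044138}
```

View pics/scene0.png

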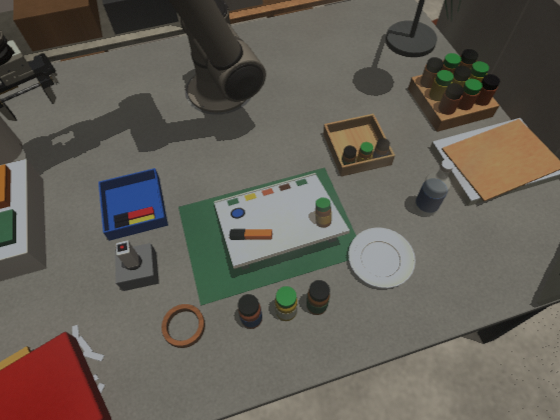

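View pics/top0.png

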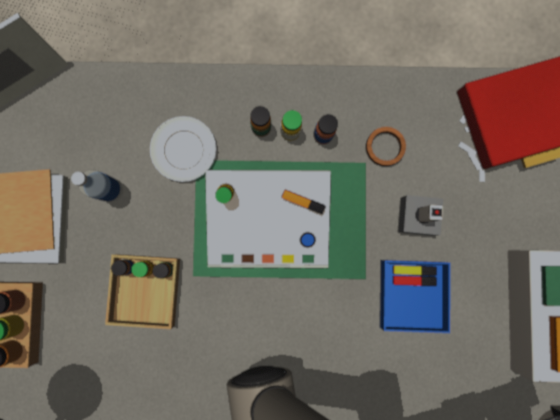

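The scene view shows the board with jar at (323,212), pen at (251,234) and patch at (238,213). In the top view, world +x is up and +y is left: jar lid (224,194), pen (303,201), patch (307,240), crate (143,292), tray (416,295), reader top (433,212). I'll zoom in for accuracy.

Run:
```python
import cv2,numpy as np
t=cv2.imread("pics/top0.png");s=cv2.imread("pics/scene0.png")
def crop(im,x,y,w,h,k):
    c=cv2.resize(im[y:y+h,x:x+w],None,fx=k,fy=k,interpolation=cv2.INTER_CUBIC)
    for i in range(0,w,10):
        if (x+i)%20==0: cv2.putText(c,str(x+i),(i*k,8),0,.3,(255,0,255),1); cv2.line(c,(i*k,8),(i*k,14),(255,0,255),1)
    for j in range(0,h,10):
        if (y+j)%20==0: cv2.putText(c,str(y+j),(0,j*k+4),0,.3,(255,0,255),1); cv2.line(c,(20,j*k),(26,j*k),(255,0,255),1)
    return c
cv2.imwrite("pics/a.png",crop(t,190,160,180,120,4))
a=crop(t,370,190,90,150,4);b=crop(t,100,240,90,150,4)
cv2.imwrite("pics/b.png",np.hstack([b,a])[:600])
```

```text
(no output)
```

View pics/a.png

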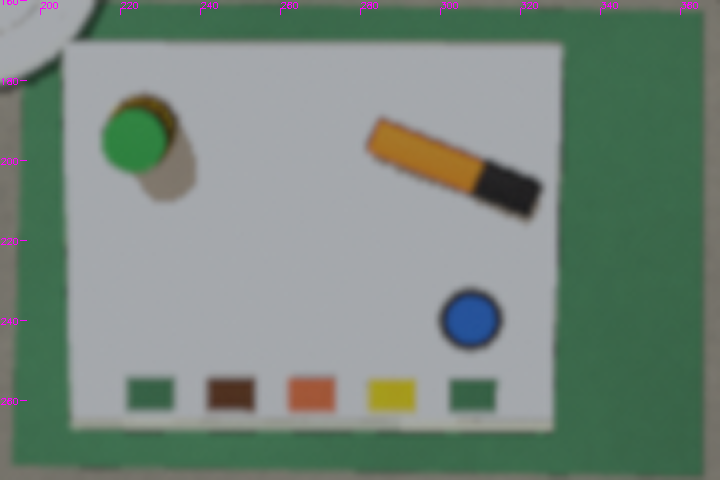

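View pics/b.png

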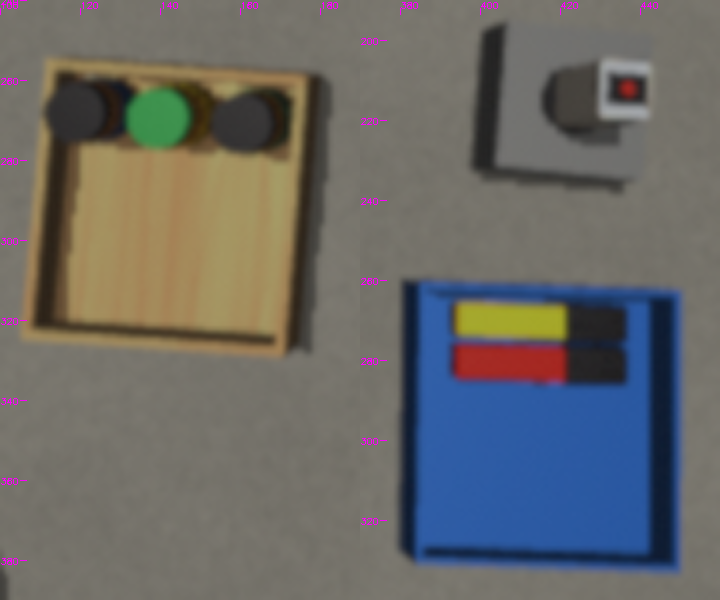

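Crop a shows the board corners, jar lid (crop 134,141), pen axis (373,135)–(535,202) and patch (471,319). Crop b shows the wall-top corners of crate and tray, and the reader's top at (625,88). Now to poses.

```bash
cat > geo.py <<'E'
import numpy as np
from scipy.spatial.transform import Rotation as R
from scipy.optimize import least_squares
CAM={'top':(50.74133772290657,270.6923725799996,213.06280111919085,[497.89251796,21.81968427,1135.72365988],[-2.20088914,2.16562322,-0.08253029]),
'scene':(52.38267276633857,280.93587197417486,208.6634993862073,[1108.70220184,-120.30545523,1022.18201244],[-2.16316719,-1.57192821,.45623606])}
def ray(c,uv):
    f,cx,cy,p,o=CAM[c];f=210/np.tan(np.radians(f/2))
    d=R.from_rotvec(o).apply([(uv[0]-cx)/f,(uv[1]-cy)/f,1]);return np.array(p),d
def proj(c,P):
    f,cx,cy,p,o=CAM[c];f=210/np.tan(np.radians(f/2))
    q=R.from_rotvec(o).inv().apply(np.atleast_2d(P)-p);return q[:,:2]/q[:,2:]*f+[cx,cy]
def hit(c,uv,p0,n):
    p,d=ray(c,uv);return p+d*(np.dot(np.array(p0)-p,n)/np.dot(d,n))
def fit(c,uv,local,z,x0,tilt=0):
    rot=lambda q:R.from_euler('z',q[2])*R.from_euler('y',-tilt)
    f=lambda q:(proj(c,rot(q).apply(local)+[q[0],q[1],z])-uv).ravel()
    s=least_squares(f,x0,x_scale=[100,100,.1]);return s.x,s.fun.round(1)
E
python3 - <<'E'
from geo import *
import cv2
A=lambda *p:(np.array(p)+.5)/4-.5+[190,160]
B=lambda *p:(np.array(p)+.5)/4-.5+[100,240]
C=lambda *p:(np.array(p)+.5)/4-.5+[10+360-90,0]+[0,190]-[0,0]
C=lambda *p:(np.array(p)-[360,0]+.5)/4-.5+[370,190]
T=np.radians(15)
for yl in (430,418):
    b,r=fit('top',A((64,42),(563,44),(554,yl),(70,yl)),np.array([[120,150,0],[120,-150,0],[-120,-150,0],[-120,150,0]]),55,[520,0,0],T);print('board',b,r)
b,r=fit('top',A((64,42),(563,44),(554,430),(70,430)),np.array([[120,150,0],[120,-150,0],[-120,-150,0],[-120,150,0]]),55,[520,0,0],T)
n=(R.from_euler('z',b[2])*R.from_euler('y',-T)).apply([0,0,1]);o=np.array([b[0],b[1],55])
sq=np.array([[85,80,0],[85,-80,0],[-85,-80,0],[-85,80,0]])
for nm,uv,dx in(('crate',B((45,58),(310,74),(288,356),(22,340)),-24),('tray',C((418,281),(680,291),(680,572),(415,562)),-31)):
    q,r=fit('top',uv,sq,45,[450,0,0]);print(nm,q,r,'free',q[:2]+R.from_euler('z',q[2]).apply([dx,0,0])[:2])
q,r=fit('top',C((505,22),(637,183),(495,170)),np.array([[45,45,0],[-45,-45,0],[-45,45,0]]),55,[500,-280,0]);print('stand',q,r)
print('reader top',hit('top',C((625,88))[0],[0,0,143],[0,0,1]))
lid=A((134,141))[0];print('jar lid',hit('top',lid,o+70*n,n)-70*n,n)
pts=[hit('top',u,o+18*n,n) for u in A((373,135),(535,202))];m=np.mean(pts,0);d=pts[1]-pts[0];print('pen',m-18*n,np.linalg.norm(d),d/np.linalg.norm(d))
print('spot',hit('top',A((471,319))[0],o,n))
for c in('top','scene'):
    im=cv2.imread(f'pics/{c}0.png');h=cv2.cvtColor(im,cv2.COLOR_BGR2HSV)
    x0,x1,y0,y1=(200,340,165,270) if c=='top' else (215,345,180,262)
    for nm,lo,hi in(('blue',(105,150,60),(125,255,255)),('orange',(8,170,90),(20,255,255)),('green',(50,140,80),(75,255,255))):
        k=cv2.inRange(h,lo,hi);w=np.zeros_like(k);w[y0:y1,x0:x1]=k[y0:y1,x0:x1]
        N,_,st,ce=cv2.connectedComponentsWithStats(w)
        for i in range(1,N):
            if st[i,4]>40:print(c,nm,st[i,4],ce[i].round(1),'board hit',hit(c,ce[i],o+(70 if nm=='green' else 18 if nm=='orange' else 0)*n,n).round(1))
E
```

```text
board [5.62758527e+02 2.87553721e+01 1.30270842e-02] [-0.4  0.3  0.2  0.2 -0.3 -0.1  0.5 -0.4]
board [5.66385135e+02 2.88154025e+01 1.29904522e-02] [-0.3 -1.2  0.2 -1.3 -0.3  1.5  0.5  1.1]
crate [ 3.84024912e+02  3.34446598e+02 -4.28566051e-02] [ 0.6  0.1 -0.6  0.  -0.3 -0.1  0.3 -0. ] free [360.04694934 335.47484183]
tray [ 3.83027638e+02 -3.36930241e+02 -1.76943854e-02] [ 0.2  0.   0.  -0.3 -0.2  0.  -0.   0.3] free [ 352.03249044 -336.3817432 ]
stand [ 5.79622432e+02 -3.49807906e+02 -8.63239251e-02] [-0.1  0.2  0.7  0.2 -0.6 -0.4]
reader top [ 581.86817004 -349.49145657  143.        ]
jar lid [630.32918789 130.32896353  73.45851005] [-0.25879708 -0.00337156  0.96592583]
pen [609.88838247 -55.01964445  67.33491855] 105.2240880902217 [-0.35643042 -0.92908974 -0.09874013]
spot [516.61062487 -69.47123012  42.29289624]
top blue 119 [307.5 239.5] board hit [516.4 -69.7  42.2]
top orange 203 [296.3 198.8] board hit [611.9 -38.4  86.6]
top green 161 [223.5 194.5] board hit [613.  129.3 141.3]
scene blue 58 [237.3 212.6] board hit [513.8 -68.   41.6]
```

```bash
cat > h.py <<'E'
from rig import arm
from geo import *
n=np.array([-0.25879708,-0.00337156,0.96592583]); by=np.array([-.013027,.999915,0])
up=np.array([0,0,1.])
def ori(z,y,pos):
    "tool rotvec with z axis z, closing line y; the half turn with the smaller last joint"
    best=None
    for s in(1,-1):
        Y=s*np.array(y,float);Y-=z*np.dot(Y,z);Y/=np.linalg.norm(Y)
        r=R.from_matrix(np.c_[np.cross(Y,z),Y,z]).as_rotvec();q=arm.solve_ik(list(pos),list(r))
        if q is not None and(best is None or abs(q[5])<best[0]):best=(abs(q[5]),r)
    return best[1]
def st(m):
    s=arm.read_state();print(m,'t',round(s['time_s'],1),s['eef_pos'].round(1),'gap',round(s['finger_gap'],1),'F',s['wrist_force'].round(1),'g',round(s['grasp_force'],1),s['joint_positions'].round(2));return s
def snap(c,f):
    import cv2;cv2.imwrite(f'pics/{f}.png',arm.get_image(c)['pixels'])
E
python3 - <<'E'
from h import *
g=np.array([630.3,130.3,73.5])+n*21.2
o=ori(-n,by,g);pre=g+n*90
arm.move_ptp(pre,o);st('pre')
arm.line_to(g,150);st('at')
arm.close_gripper(20);st('grip')
arm.line_to(g+n*100,150);st('lift')
cy=R.from_euler('z',-.0429).apply([0,1,0])
c=np.array([360,335.5,0]);oc=ori(-up,cy,c+up*150)
arm.move_ptp(c+up*140,oc);st('over')
snap('top','c1')
E
```

```text
pre t 2.8 [601.7 129.1 181. ] gap 91.8 F [ 0.  -0.5  0.7] g 0.0 [ 0.1   0.41  1.58 -0.03  0.89 -1.47]
at t 3.5 [625.3 130.1  94.7] gap 91.9 F [-0.5 -0.3  0.8] g 0.0 [ 0.1   0.55  1.62 -0.03  0.71 -1.47]
grip t 4.4 [624.8 130.3  94. ] gap 39.6 F [-0.5  0.2  0.7] g 20.0 [ 0.1   0.55  1.62 -0.03  0.71 -1.47]
lift t 5.2 [598.5 129.8 189.6] gap 39.3 F [-0.6  0.5 -1.7] g 20.0 [ 0.1   0.4   1.58 -0.03  0.91 -1.47]
over t 6.4 [361.  335.2 140. ] gap 39.5 F [ 0.7  0.3 -2.2] g 20.0 [ 0.59  0.37  1.74 -0.    1.03 -0.93]
```

View pics/c1.png

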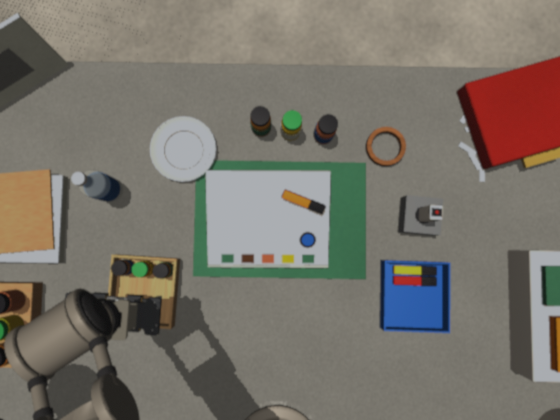

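The jar is held over the crate's free part (gripper at about (130,310)), and the board otherwise looks unchanged. Next I place the jar and pick up the pen.

Run:
```python
from h import *
c=np.array([360,335.5,0])
arm.line_to(c+up*45,150)
print(arm.line_to(c+up*26,30,contact_N=5));st('down')
arm.let_go();st('open')
arm.line_to(c+up*180,200)
p=np.array([609.9,-55.0,67.3])
ax=np.array([-.356,-.929,-.099]);cl=np.cross(n,ax)
g=p+n*6;o=ori(-n,cl,g)
arm.move_ptp(g+n*80,o);st('pre')
arm.line_to(g+n*15,150);print(arm.line_to(g,40,contact_N=5));st('at')
arm.close_gripper(15);st('grip')
arm.line_to(g+n*90,150);st('lift')
snap('scene','d1')
```

```text
True
down t 7.8 [359.8 335.4  27.4] gap 39.7 F [ 0.4 -0.2  5. ] g 20.0 [ 0.59  0.55  1.85  0.    0.75 -0.93]
open t 8.8 [359.4 335.1  27.1] gap 91.7 F [-0.2  0.1  0.2] g 0.0 [ 0.59  0.55  1.85  0.    0.75 -0.93]
pre t 11.4 [587.5 -54.3 150.3] gap 91.7 F [-1.1 -0.5 -0.5] g 0.0 [-0.26  0.4   1.7   0.1   0.79  0.06]
False
at t 12.5 [608.3 -55.1  72.9] gap 91.7 F [-0.2  0.1  0.5] g 0.0 [-0.25  0.54  1.72  0.11  0.63  0.04]
grip t 13.6 [608.4 -55.   73.1] gap 21.9 F [ 0.1 -0.3 -1.6] g 15.0 [-0.25  0.54  1.72  0.11  0.63  0.04]
lift t 14.3 [584.7 -55.2 159.3] gap 21.5 F [ 1.   0.6 -1.3] g 15.0 [-0.26  0.39  1.69  0.1   0.81  0.06]
```

View pics/d1.png

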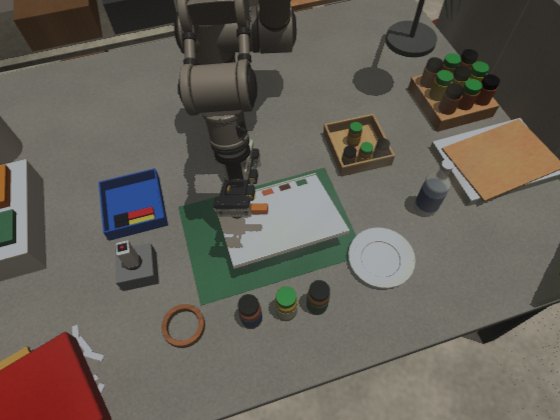

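The jar stands in the crate at (355,133), and the pen is gripped and lifted (orange end at (258,209)). Next I lay the pen in the tray.

```bash
python3 - <<'E'
from h import *
tx=R.from_euler('z',-.0177).apply([1,0,0])
c=np.array([352,-336.4,0])+21*tx
o=ori(-up,tx,c+up*120)
arm.move_ptp(c+up*120,o);st('over')
arm.line_to(c+up*50,150);print(arm.line_to(c+up*28.5,40,contact_N=5));arm.hold(.2);st('down')
arm.let_go();st('open')
arm.line_to(c+up*180,200)
r=np.array([581.0,-349.6,105])
rx=R.from_euler('z',-.086).apply([1,0,0]);ry=np.cross(up,rx)
for y in(rx,ry):
    for p in(r+up*60,np.array([515.5,-69,42])+n*76):
        for z in(-up,-n):
            q=arm.solve_ik(list(p),list(ori(z,y,p)));print(np.round(q,2))
arm.movej([0.1,.2,1.6,0,1.3,0]);st('clear');snap('top','e1')
E
python3 -c "
import cv2;im=cv2.imread('pics/e1.png');cv2.imwrite('pics/e1c.png',cv2.resize(im[185:335,370:460],None,fx=4,fy=4))"
```

```text
over t 15.7 [ 373.5 -336.3  119.9] gap 22.0 F [-0.2  1.1  0.8] g 15.0 [-0.89  0.42  1.74  0.    0.99 -0.87]
False
down t 17.2 [ 373.1 -336.9   28.7] gap 21.7 F [ 0.6 -0.2 -0.2] g 15.0 [-0.89  0.56  1.82 -0.    0.76 -0.87]
open t 18.4 [ 373.  -336.8   28.5] gap 91.5 F [0.1 0.1 0.4] g 0.0 [-0.89  0.56  1.82 -0.    0.76 -0.87]
[-0.65  0.67  1.14 -0.    1.33 -0.57]
[-0.74  0.56  1.38  0.21  1.02 -0.74]
[-0.29  0.42  1.75 -0.    0.98 -0.21]
[-0.35  0.31  1.97  0.16  0.62 -0.38]
[-0.65  0.67  1.14  0.    1.33  1.  ]
[-0.74  0.56  1.38  0.21  1.02  0.82]
[-0.29  0.42  1.75  0.    0.98  1.36]
[-0.35  0.31  1.97  0.16  0.62  1.18]
clear t 21.0 [463.1 122.5 269.3] gap 91.9 F [-0.   0.6  0.1] g 0.0 [ 0.1  0.2  1.6 -0.   1.3 -0. ]
```

View pics/e1c.png

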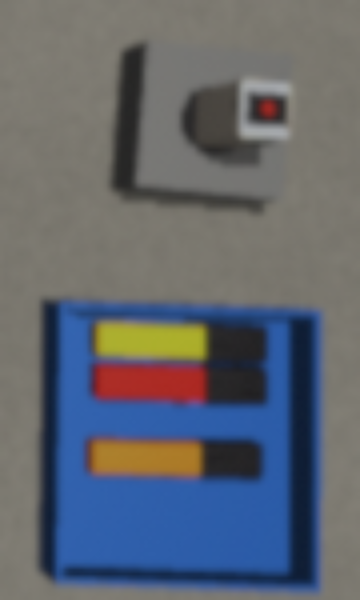

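The highlighter lies flat in the tray at crop (175,458), clear of the other two pens. Next I take the reader.

Run:
```python
from h import *
rx=R.from_euler('z',-.086).apply([1,0,0])
g=np.array([581.0,-349.6,86.2])
o=ori(-up,rx,g+up*60)
arm.move_ptp(g+up*90,o);arm.line_to(g,120);st('at')
arm.close_gripper(35);st('grip')
arm.line_to(g+up*85,100);arm.hold(.2);st('lift')
s=np.array([515.5,-69.2,42.0]);bx=np.cross(by,n)
P=lambda d:s+n*(76.2+d)
ob=ori(-n,bx,P(40))
arm.move_ptp(P(60),ob);st('pre')
arm.line_to(P(12),60);arm.hold(.3);st('near')
snap('scene','f1');snap('top','f2')
import cv2
a=cv2.imread('pics/f1.png')[150:270,180:340];b=cv2.imread('pics/f2.png')[170:290,250:410]
cv2.imwrite('pics/f.png',np.vstack([cv2.resize(i,None,fx=2.5,fy=2.5,interpolation=cv2.INTER_CUBIC) for i in(a,b)]))
```

```text
at t 23.8 [ 581.5 -349.9   87.2] gap 91.6 F [0.6 0.2 0.9] g 0.0 [-0.65  0.74  1.23  0.    1.17 -0.57]
grip t 24.7 [ 581.1 -349.6   86.2] gap 34.3 F [0.9 0.1 0. ] g 34.6 [-0.65  0.74  1.23  0.    1.17 -0.57]
lift t 25.9 [ 580.8 -349.4  170.4] gap 34.1 F [-0.2  0.2 -1.5] g 34.6 [-0.65  0.67  1.13 -0.    1.34 -0.57]
pre t 27.1 [481.4 -70.5 174.2] gap 34.1 F [-0.4 -0.4 -2. ] g 34.6 [-0.37  0.2   1.93  0.14  0.78 -0.46]
near t 28.3 [492.8 -69.5 127.5] gap 34.1 F [-0.7  0.6 -1.2] g 34.6 [-0.35  0.29  1.96  0.15  0.65 -0.48]
```

View pics/f.png

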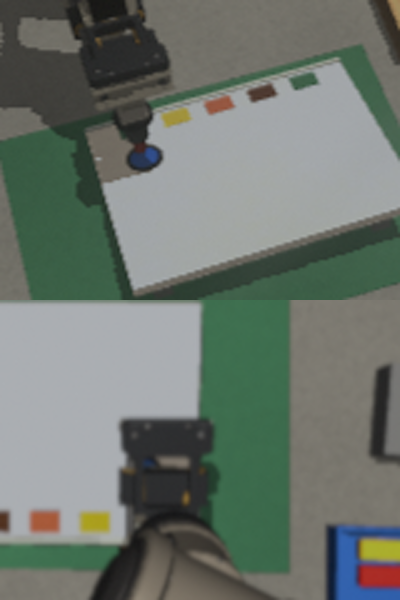

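The nose hangs just over the patch (upper crop: red nose at (138,147), patch at (144,157)). I'll press slowly, watching the averaged force.

Run:
```python
from h import *
def F():
    v=[]
    for _ in range(12):
        arm.hold(.03);v.append(arm.read_state()['wrist_force']@n)
    return np.mean(v),np.std(v)
s=np.array([515.5,-69.2,42.0]);P=lambda d:s+n*(76.2+d)
f0=F()[0];print(f0)
hit_=arm.line_to(P(-8),12,contact_N=2.5);e=st(hit_)['eef_pos'];d=(e-s)@n-76.2
print('d',d,'F',F()[0]-f0)
snap('scene','g1')
import cv2
i=cv2.imread('pics/g1.png')[180:240,200:280];cv2.imwrite('pics/g.png',cv2.resize(i,None,fx=6,fy=6,interpolation=cv2.INTER_CUBIC))
```

```text
-1.8936607041814109
True t 30.1 [497.  -69.4 110.9] gap 34.1 F [ 0.3 -0.6  0.7] g 34.6 [-0.35  0.32  1.97  0.16  0.61 -0.49]
d -4.820043434853133 F 3.0968661944205804
```

View pics/g.png

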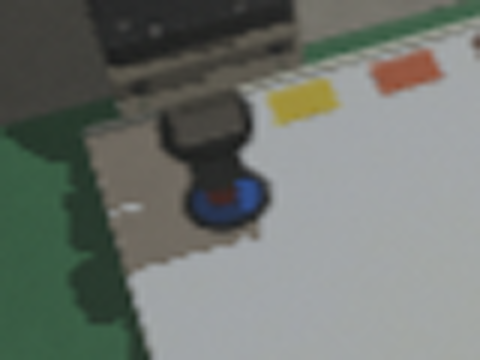

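The nose is inside the ring (nose at (222,195), ring centre at (228,200) in the crop, so within about 3 mm). Force and travel agree: 3.1 N and about 5 mm in. I'll settle and hand in.

Run:
```python
from h import *
arm.hold(.8);s=st('end');print((s['eef_pos']-[515.5,-69.2,42])@n-76.2)
print(arm.sign_off())
```

```text
end t 31.3 [496.1 -69.1 110.4] gap 34.0 F [ 1.  -1.1  1.6] g 34.6 [-0.35  0.32  1.97  0.16  0.61 -0.49]
-5.129390019349302
the job is handed in; nothing more can be done
None
```

The job is handed in at 31 s: the jar is standing in the crate, the highlighter is flat in the tray, and the reader is held square on the blue patch at about 3 N with its nose roughly 5 mm in (estimated from arm position and force); the verdict was not shown.

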